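# Snap the ignition capacitor into its spring clips

### The arm

A 7-joint arm with a two-finger parallel gripper is mounted at the origin on the work surface. World frame = base frame: x ahead of the robot, y to its left, z up, the work surface at z = 0. Lengths are in m, angles in rad, forces in N, time in s.
With the tool pointing down it reaches from about 0.425 to 0.925 m from the base axis. Payload 6.8 kg.
Tool frame: the origin (TCP) lies on the centre line of the jaws, within the pads' length; the fingertips stand 19 mm ahead of it and the grasp point (between the pads) is the TCP (bot.tcp_to_tips is the distance from the TCP to the fingertips, in m); x points along the fingers, y is the direction in which the jaws open and shut, and the axes are right-handed (so a half turn about x gives the same grasp; the last joint's range is limited). The gripper opens to 85 mm and grips with 20 to 120 N. Pads are 22 mm wide; open, the fingers measure 114 mm over their backs; the gripper's body (76 mm by 85 mm) begins 54 mm behind the grasp point. The pads swing forward as they close: fully open they stand 13 mm farther back than shut.
Start: joints at [-1.245, 0.477, 0.022, 1.555, -0.011, 1.109, -0.083], TCP at [0.284, 0.612, 0.25] pointing down, gripper open.
Joint ranges: [-2.96, 2.96], [-0.34, 2.1], [-1.41, 1.46], [0.24, 2.44], [-1.37, 4.51], [0.17, 1.92], [-2.96, 2.96]. Speed limits (rad/s): [2.39, 2.39, 3.14, 3.14, 3.14, 3.14, 3.14].

### API

Orientations are given as a unit quaternion [w, x, y, z].
In Python, from station import status, eyes, bot gives the robot as it stands.
- The arm moves only by the tool apply_moves, never from a script. Its arguments are lists of equal length, an entry for each row: "travel": the shift along the tool's x, y, z in cm, a list of three; "turn": the turn, a rotation vector about the tool's x, y, z in rad, a list of three; "grip": the closure, from 0 (fully open) to 1 (shut). In form: {"travel": [[tx, ty, tz], ...], "turn": [[wx, wy, wz], ...], "grip": [grip, ...]}. A call has 1 to 8 rows; each row shifts and turns the pose as measured when the row begins, along the tool's axes as they then stand; what a row does not reach is not made up. A row lasts 1/12 s, in which the tool goes at most 41.7 mm and 7.16 degrees, less where a joint would pass 70% of its speed; a pose out of reach is approached as far as the arm can. A call is refused whole if a number of a shift passes 4.17 or a number of a turn 0.125, either way. A call with a gripper value outside its range is refused whole. The fingers move at their own pace and stop on an object; "newtons" is the grip in N (left out, the last holds). Time passes only in rows, so rows that do not move let the fingers close. It gives the time, the measured TCP pose, the force and the opening at its end, in the units of the state.
- status.get_obs(): the state, without advancing time (a new reading comes with each control period).
- eyes.read_camera(name): name is "scene" or "top" or "wrist"; returns the picture (384x512x3 uint8, red, green, blue); there is no depth.
- eyes.calibration(name): a dict with "intrinsics" (3x3 intrinsics, pixels), "xyz" and "attitude" of the camera in the world; the wrist camera has in their place "T_tool_cam" (4x4, takes a point from camera to tool coordinates, whose origin is the TCP and whose axes are the tool frame's). Camera axes: x right, y down, z forward; pixel columns grow to the right and rows downward; lengths in m; the calibration is good to about 2 mm. The wrist camera is an equidistant fisheye: a pixel r from the principal point sees the ray r / f radians off the axis. A picture is of the moment at which its call begins: read the wrist's pose just before it. calibration takes no time and is no camera call.
- bot.hand_in(): hands the job in, once; it reports no verdict.
Trained networks look in the newest picture that a camera, given by its name, has taken for a name from the list of things; names that differ only in an ending like _2 or _b are one class to them, and where a whole thing is asked for, a point or a joint stands for the part that bears it (a point fixed in the world has none). Each returns a list of dicts, best first, with "score" (0 to 1); they miss things now and then, are a little off and sometimes report something else, mostly with a low value. They report only what shows in the picture. A call takes as long as a camera call. They do not tell look-alikes from the thing itself.
- eyes.masks_of(thing, camera): "region" (384x512 bool, what is visible of it) and "rect" ([left, top, right, bottom] in pixels, round what is visible of it).
The state is a dict: "t": time; "q": joint angles; "joint_vel": joint speeds; "joint_torque": joint torques, N m; "eef_pos": TCP position; "tool_rot": TCP orientation; "contact_force": force on the tool from outside, world axes, zero at the start; "torque": the same for the moment, N m; "gripper_width": opening from 0.0 (shut) to 1.0 (fully open).
Only numpy, scipy, OpenCV 4.12 (cv2) and the standard library are available. Lean on these libraries where they do the work, as an engineer would, in place of code of your own. Each camera call takes 0.05 s, during which the arm holds its last target. There are 200 camera calls.

### The job

Take the capacitor canister with the chamfered ends from the wooden rack and press it gently down between the two spring clips of the mount on the engine casting until both clips snap over its ends and it lies fully home, then let go. Do not force it against the mount, and leave the square-ended canister and the other things on the bench where they are.

Things in the scene. Friction and masses are not known exactly. Their poses are not given: they have to be found in the camera images.
- canister_mid (a point): Capacitor canister with chamfered ends: aluminium cylinder, two thin dark bands, 32 mm diameter, 100 mm long, about 150 g. Origin at its centre; x along the cylinder's axis (it may be rolled about it). At each end the last 7 mm taper from 32 to 12 mm diameter. Either end may go either way. It starts level in one of the rack's two places, its axis 29.6 mm above the table.
- plain_can_mid (a point): The other canister in the rack: same aluminium, bands, diameter and length, but with square ends (no chamfer). Not to be moved. Origin and axes as for the first.
- rack: Plywood board 82 x 190 x 4 mm fixed on the table, origin under its centre, z up. Wooden V rests hold two canisters parallel to its x axis at y = +47.5 and -47.5 mm; the rests are 12 mm long blocks at x = +29 and -29 mm, so fingers fit between them at the canister's middle, down to 5 mm above the table.
- casting: Fixed cast aluminium engine cover, 180 x 130 mm, flat top 26 mm above the table, origin under its centre, z up; three 16 mm wide bosses stand 4 mm high at its corners. It carries the canister mount above its middle. A canister fully home lies along the casting's x axis, centred over its origin, its axis 77 mm above the table, give or take 10 mm (see mount_mid).
- mount_mid (a point): Centre of the casting's top, axes as the casting. Over it stands the mount: steel bar 122 x 34 mm along x, V saddles at x = +-29 mm (48 mm free between for fingers), a clip at each end. Set by hand in a slot, its height varies +-10 mm, unmeasured: find home by feel. The bar's top is 35 mm below a home canister's axis. More than about 35 N in all on the mount bends it.
- clip_a (a joint): Spring clip at the mount's +x end: 24 mm wide leaf hinged 50 mm below its lip. Value: outward spread, rad, 0 at rest. Lip: bead of 4 mm radius, inner edge 46.5 mm from the mount's centre, bead centre 13 mm above a home canister's axis; above it the leaf flares out. The canister's end spreads it about 0.07 rad to pass, then it springs back over the end's upper chamfer.
- clip_b (a joint): The same clip at the mount's -x end; outward is positive too. Spreading both clips takes 10 to 20 N downward on the canister; the resistance drops as they snap over, then rises steeply on the saddles.
- socket: Loose steel wrench socket, 22 mm diameter, 24 mm high, standing on the casting near its (+x, -y) corner. Not to be disturbed.
- piston: Loose aluminium piston, 52 mm diameter, 48 mm high, standing on the table between the work places; origin at its underside. Not to be disturbed.
- bolt_jar: Loose glass jar, 60 mm diameter, 75 mm high, at the far side of the table. Not to be disturbed.
- gear: Loose dark gear, 78 mm diameter, 20 mm high, lying at the far side of the table. Not to be disturbed.
- wrench: Loose wrench lying at the far side of the table. Not to be disturbed.
- screwdriver: Loose screwdriver lying near the robot. Not to be disturbed.
Mind the look-alikes: they are no part of the job. Leave any purple or turquoise look-alike of the part that bears canister_mid alone. Leave any orange look-alike of the casting alone.

How it is judged:
By the outcome, as a careful person would: the job done as asked, in the order asked, and still so for the second after the job is handed in, with the robot touching nothing.
It also fails if it takes over 64 s, if anything falls off the work surface, if the arm or the gripper's body presses on something with over 40 N, if the wrist force passes 120 N, or if a joint passes its speed limit or range.

## Working session

There is one attempt and no reset: what is moved stays moved. The work goes in short steps, Python scripts to look and compute and a tool call to move; the robot and the scene stay as the last step left them, time stands still between calls to the robot, and variables do not carry over. Pictures are saved under pics/ and viewed, about 8 in all and at most 12, crops included, and the job is handed in when it is done.

Besides the shell and the picture viewer there is one more tool, called as a command line: name --argument value ..., lists and objects as JSON in quotes. apply_moves: Moves the arm, as the interface text tells. Its arguments: {"type":"object","properties":{"travel":{"type":"array"},"turn":{"type":"array"},"grip":{"type":"array"},"newtons":{"type":"number"}},"required":["travel","turn","grip"]}

```bash
mkdir -p pics; ls; python3 - <<'E'
from station import status, eyes, bot
import cv2, numpy as np
o=status.get_obs(); print({k:np.round(v,3).tolist() for k,v in o.items()}, bot.tcp_to_tips)
ims=[]
for c in ("scene","top"):
    im=eyes.read_camera(c); cv2.imwrite(f"pics/{c}0.png",im[:,:,::-1])
    k=eyes.calibration(c); print(c,{a:np.round(b,3).tolist() for a,b in k.items()})
    for n in ("canister_mid","plain_can_mid","rack","casting","piston","socket"):
        for d in eyes.masks_of(n,c)[:4]: print(c,n,round(d["score"],2),d["rect"])
k=eyes.calibration("wrist");print({a:np.round(b,4).tolist() for a,b in k.items()})
E
```

```text
pics
{'t': 0.0, 'q': [-1.245, 0.478, 0.022, 1.556, -0.011, 1.109, -0.083], 'joint_vel': [0.002, 0.0, 0.0, 0.001, -0.002, 0.001, 0.0], 'joint_torque': [0.0, -59.645, 1.608, -28.12, 0.012, 0.009, 0.0], 'eef_pos': [0.283, 0.612, 0.249], 'tool_rot': [0.69, 0.152, 0.691, -0.153], 'contact_force': [-0.142, -0.28, -0.023], 'torque': [-0.013, 0.056, -0.021], 'gripper_width': 1.0} 0.019
scene {'intrinsics': [[351.225, 0.0, 254.966], [0.0, 351.225, 193.172], [0.0, 0.0, 1.0]], 'xyz': [1.156, 0.367, 0.605], 'attitude': [-0.226, 0.478, 0.758, -0.382]}
scene canister_mid 0.83 [199.1, 160.5, 229.7, 171.2]
scene canister_mid 0.81 [182.3, 173.8, 210.4, 203.4]
scene canister_mid 0.76 [225.4, 193.4, 263.5, 212.1]
scene plain_can_mid 0.77 [152.3, 169.4, 173.8, 196.3]
scene plain_can_mid 0.61 [180.0, 172.5, 208.1, 202.5]
scene rack 0.73 [143.7, 179.1, 213.8, 208.2]
scene rack 0.5 [292.5, 198.4, 306.2, 224.8]
scene casting 0.94 [357.9, 149.0, 420.3, 219.9]
scene casting 0.7 [266.4, 175.7, 347.8, 253.4]
scene casting 0.38 [312.4, 174.0, 326.1, 200.3]
scene piston 0.96 [209.7, 217.6, 231.7, 245.7]
scene soc
[... 245 characters left out ...]
9.6]
top canister_mid 0.83 [319.0, 244.6, 353.8, 265.0]
top canister_mid 0.71 [255.3, 197.7, 281.1, 228.9]
top plain_can_mid 0.6 [352.1, 173.4, 372.8, 212.9]
top rack 0.68 [304.5, 175.2, 378.2, 219.7]
top casting 0.84 [113.7, 265.5, 169.9, 340.1]
top casting 0.8 [175.4, 180.5, 232.4, 252.1]
top casting 0.42 [188.4, 232.7, 201.0, 236.3]
top piston 0.87 [254.5, 145.5, 276.8, 171.6]
top socket 0.5 [210.2, 103.0, 236.6, 133.0]
top socket 0.44 [219.2, 184.7, 230.5, 193.5]
{'intrinsics': [[297.3186, 0.0, 255.2755], [0.0, 297.3186, 192.631], [0.0, 0.0, 1.0]], 'T_tool_cam': [[-0.0003, -0.3055, 0.9522, -0.1229], [1.0, 0.0001, 0.0004, 0.0002], [-0.0002, 0.9522, 0.3055, -0.0779], [0.0, 0.0, 0.0, 1.0]]}
```

```bash
python3 - <<'E'
import cv2, numpy as np
a=cv2.imread("pics/top0.png"); b=cv2.imread("pics/scene0.png")
c=cv2.resize(a[95:345,105:385],None,fx=2.1,fy=2.1,interpolation=cv2.INTER_CUBIC)
cv2.imwrite("pics/topcrop.png",c)
c=cv2.resize(b[140:270,140:430],None,fx=2.7,fy=2.7,interpolation=cv2.INTER_CUBIC)
cv2.imwrite("pics/scenecrop.png",c)
E
```

```text
(no output)
```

View pics/topcrop.png

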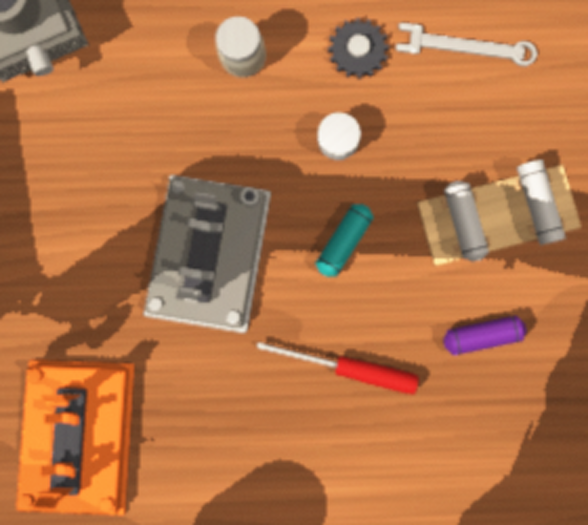

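View pics/scenecrop.png

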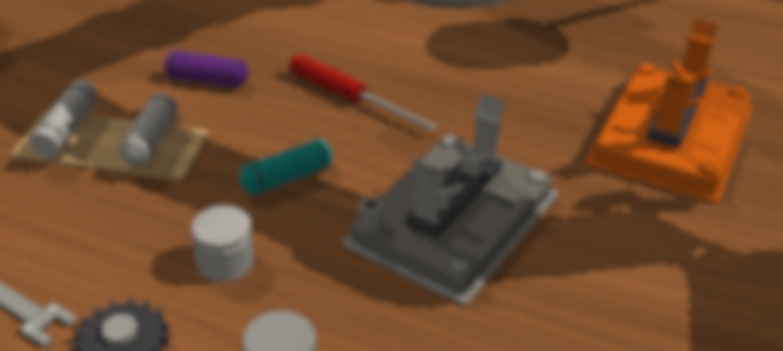

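The top picture shows two grey canisters in the rack, at about (327,201) and (362,193). The grey casting is at (204,216) with its socket at (224,189). The turquoise (268,213) and purple (336,255) canisters and the orange casting (141,303) are look-alikes. Next I work out positions and enlarge the two candidates.

```bash
cat > h.py <<'E'
from station import status, eyes, bot
import cv2, numpy as np
from scipy.spatial.transform import Rotation as R
rot=lambda q: R.from_quat(np.roll(q,-1))
def ray(cam,uv,obs=None):
    k=eyes.calibration(cam); K=k["intrinsics"]; uv=np.asarray(uv,float).reshape(-1,2)
    p=(uv-[K[0][2],K[1][2]])/K[0][0]
    if cam=="wrist":
        th=np.linalg.norm(p,axis=1,keepdims=True)
        d=np.hstack([p*np.sinc(th/np.pi),np.cos(th)])
        T=np.array(k["T_tool_cam"]); Rt=rot(obs["tool_rot"])
        return Rt.apply(T[:3,3])+obs["eef_pos"], Rt.apply(d@T[:3,:3].T)
    return np.array(k["xyz"]), rot(k["attitude"]).apply(np.hstack([p,np.ones((len(p),1))]))
def at(cam,uv,z,obs=None):
    o,d=ray(cam,uv,obs); return o+d*((z-o[2])/d[:,2])[:,None]
def proj(cam,P,obs=None):
    k=eyes.calibration(cam); K=k["intrinsics"]; P=np.asarray(P,float).reshape(-1,3)
    if cam=="wrist":
        T=np.array(k["T_tool_cam"]); p=rot(obs["tool_rot"]).inv().apply(P-obs["eef_pos"])
        p=(p-T[:3,3])@T[:3,:3]; r=np.linalg.norm(p[:,:2],axis=1,keepdims=True)
        q=p[:,:2]/r*np.arctan2(r,p[:,2:])
    else:
        p=rot(k["attitude"]).inv().apply(P-np.array(k["xyz"])); q=p[:,:2]/p[:,2:]
    return q*K[0][0]+[K[0][2],K[1][2]]
def axis(m,cam,z,obs=None):
    "world footprint of a mask on the plane z: minAreaRect centre, sizes, long-axis angle"
    v,u=np.nonzero(m); w=at(cam,np.c_[u,v],z,obs)[:,:2]
    (c,s,a)=cv2.minAreaRect((w*1000).astype(np.float32)); 
    if s[0]<s[1]: a+=90
    return np.round(c,1),np.round(s,1),round((a+90)%180-90,1)
E
python3 - <<'E'
from h import *
im=eyes.read_camera("top")
print(np.round(rot(eyes.calibration("top")["attitude"]).as_matrix(),2))
for n,z in (("canister_mid",.03),("plain_can_mid",.03),("rack",.004),("casting",.026),("piston",.048),("socket",.05)):
    for d in eyes.masks_of(n,"top")[:3]: print(n,round(d["score"],2),np.round(d["rect"]),*axis(d["region"],"top",z))
c=cv2.resize(cv2.imread("pics/top0.png")[165:230,295:390],None,fx=4,fy=4,interpolation=cv2.INTER_CUBIC)
s=cv2.resize(cv2.imread("pics/scene0.png")[160:215,140:220],None,fx=4.5,fy=4.5,interpolation=cv2.INTER_CUBIC)
h=min(len(c),len(s)); cv2.imwrite("pics/cmp.png",np.hstack([c[:h],s[:h]]))
E
```

```text
[[-0.03 -0.99  0.12]
 [-1.    0.03  0.  ]
 [-0.01 -0.12 -0.99]]
canister_mid 0.91 [318. 245. 355. 264.] [ 394.3 -159.1] [34.2 99.5] -80.4
canister_mid 0.83 [258. 197. 279. 229.] [512.9   5. ] [29.3 93.7] -33.6
canister_mid 0.73 [317. 178. 338. 217.] [ 531.7 -143.6] [101.6  34.7] 12.6
plain_can_mid 0.89 [353. 171. 375. 209.] [ 550.9 -236.5] [101.8  33.6] 12.6
rack 0.55 [301. 173. 378. 220.] [ 541.5 -189.8] [ 81.9 191.3] -76.8
casting 0.62 [175. 177. 233. 253.] [502.8 173.4] [130.7 179.2] -10.8
casting 0.6 [229. 259. 309. 283.] [362.1  19.3] [197.3  24.2] 74.6
casting 0.37 [256. 150. 276. 171.] [642.5   6.8] [47.2 56. ] -1.6
piston 0.88 [258. 148. 279. 168.] [637.8   7.5] [46.2 54.8] -1.6
socket 0.39 [221. 186. 231. 194.] [567.4 119.1] [19.5 18.1] 25.3
```

View pics/cmp.png

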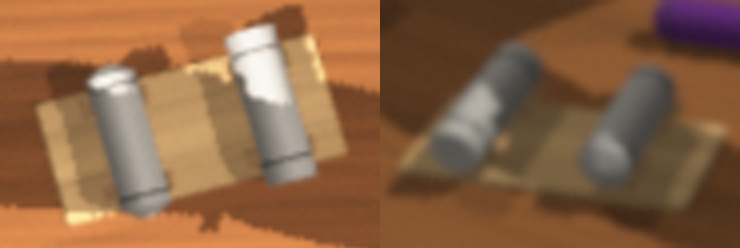

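The left canister at (327,198) in the top view has tapered ends, so it is the chamfered one. The right one at (363,190) has full-width flat ends. The casting's yaw is about -10.8°, which fits the socket lying at its (+73,-41) mm. Next I work out the move to the hover above the canister.

```bash
cat >> h.py <<'E'
def goal(x,y,z,yaw):
    "shift (cm, tool axes now) and rotvec to a down-pointing pose, canister axis (tool z up to sign) at yaw deg"
    o=status.get_obs(); M=rot(o["tool_rot"]); best=None
    for s in (0,180):
        a=np.radians(yaw+s); zt=np.array([np.cos(a),np.sin(a),0]); xt=np.array([0,0,-1.]); yt=np.cross(zt,xt)
        r=(M.inv()*R.from_matrix(np.c_[xt,yt,zt])).as_rotvec()
        if best is None or np.linalg.norm(r)<np.linalg.norm(best): best=r
    d=np.array([x,y,z])-o["eef_pos"]
    print("t",round(o["t"],2),"tcp",np.round(o["eef_pos"],4),"F",np.round(o["contact_force"],1),"w",round(float(o["gripper_width"]),3))
    print("cm tool",np.round(M.inv().apply(d)*100,2),"turn",np.round(best,3)); print("axes",np.round(M.as_matrix(),3).tolist(),"q",np.round(o["q"],2))
E
python3 - <<'E'
from h import *
goal(.532,-.144,.16,12.6)
E
```

```text
t 1.05 tcp [0.2837 0.6125 0.2503] F [ 0.3 -1.  -0.4] w 0.997
cm tool [  9.03 -58.2   54.33] turn [-0.654 -0.     0.   ]
axes [[-0.0, 0.42, 0.907], [-0.0, 0.907, -0.42], [-1.0, -0.0, -0.0]] q [-1.25  0.48  0.02  1.56 -0.01  1.11 -0.08]
```

apply_moves --travel '[[0,-2.9,2.7],[0,-2.9,2.7],[0,-2.9,2.7],[0,-2.9,2.7],[0,-2.9,2.7],[0,-2.9,2.7],[0,-2.9,2.7],[0,-2.9,2.7]]' --turn '[[0,0,0],[0,0,0],[0,0,0],[0,0,0],[0,0,0],[0,0,0],[0,0,0],[0,0,0]]' --grip '[0,0,0,0,0,0,0,0]'

```text
t: 1.72
eef_pos: [0.3805, 0.31, 0.2478]
tool_rot: [0.691, 0.149, 0.693, -0.144]
contact_force: [-0.2, 0.1, 0.5]
gripper_width: 1.001
```

apply_moves --travel '[[0,-2.9,2.7],[0,-2.9,2.7],[0,-2.9,2.7],[0,-2.9,2.7],[0,-2.9,2.7],[0,-2.9,2.7],[0,-2.9,2.7],[0,-2.9,2.7]]' --turn '[[0,0,0],[0,0,0],[0,0,0],[0,0,0],[0,0,0],[0,0,0],[0,0,0],[0,0,0]]' --grip '[0,0,0,0,0,0,0,0]'

```text
t: 2.38
eef_pos: [0.4869, -0.0051, 0.2482]
tool_rot: [0.693, 0.151, 0.691, -0.141]
contact_force: [0.3, 0.8, 0.3]
gripper_width: 1.005
```

apply_moves --travel '[[0,0,0],[0,0,0],[0,0,0],[0,0,0],[0,0,0],[0,0,0]]' --turn '[[-0.11,0,0],[-0.11,0,0],[-0.11,0,0],[-0.11,0,0],[-0.11,0,0],[-0.1,0,0]]' --grip '[0,0,0,0,0,0]'

```text
t: 2.88
eef_pos: [0.4896, -0.0189, 0.25]
tool_rot: [0.706, -0.082, 0.698, 0.088]
contact_force: [-0.4, 0.1, 0.1]
gripper_width: 1.001
```

```bash
python3 - <<'E'
from h import *
goal(.532,-.144,.18,12.6)
E
```

```text
t 2.88 tcp [ 0.4896 -0.0189  0.25  ] F [-0.4  0.1  0.1] w 1.001
cm tool [  6.93 -13.2    1.04] turn [ 0.021  0.012 -0.006]
axes [[0.011, -0.239, 0.971], [0.009, 0.971, 0.239], [-1.0, 0.006, 0.012]] q [-0.36  0.16  0.31  2.01 -0.07  0.96  1.8 ]
```

apply_moves --travel '[[1,-3.3,0.3],[2,-3.3,0.3],[2,-3.3,0.3],[2,-3.3,0.1],[0,0,0],[0,0,0]]' --turn '[[0.01,0.01,0],[0.01,0,0],[0,0,0],[0,0,0],[0,0,0],[0,0,0]]' --grip '[0,0,0,0,0,0]'

```text
t: 3.38
eef_pos: [0.535, -0.1473, 0.1784]
tool_rot: [0.705, -0.08, 0.699, 0.085]
contact_force: [0.9, 0.4, -0.1]
gripper_width: 1.0
```

```bash
python3 - <<'E'
from h import *
goal(.532,-.144,.03,12.6)
o=status.get_obs(); im=eyes.read_camera("wrist"); cv2.imwrite("pics/w1.png",im[:,:,::-1])
for n in ("canister_mid","plain_can_mid"):
    for d in eyes.masks_of(n,"wrist")[:3]:
        print(n,round(d["score"],2),np.round(d["rect"]),*axis(d["region"],"wrist",.03,o))
eyes.read_camera("top")
for d in eyes.masks_of("canister_mid","top")[:3]+eyes.masks_of("rack","wrist")[:1]: print(round(d["score"],2),*axis(d["region"],"top",.03))
for p in ([.532,-.144,.03],): print(proj("wrist",p,o))
E
```

```text
t 3.38 tcp [ 0.535  -0.1473  0.1784] F [ 0.9  0.4 -0.1] w 1.0
cm tool [14.84  0.31 -0.36] turn [ 0.014  0.01  -0.006]
axes [[0.008, -0.232, 0.973], [0.008, 0.973, 0.232], [-1.0, 0.006, 0.01]] q [-0.12  0.37  0.36  1.94 -0.18  0.85  2.14]
canister_mid 0.86 [357. 155. 436. 229.] [508.9  -1.6] [36.4 96.5] -34.5
canister_mid 0.74 [222.  14. 330.  54.] [ 394.6 -160.9] [31.3 95. ] -80.0
canister_mid 0.61 [245. 125. 278. 229.] [ 531.  -143.1] [102.1  33.6] 12.7
plain_can_mid 0.85 [145. 124. 182. 230.] [ 553.6 -235.2] [107.7  34. ] 13.4
0.97 [513.2   5.9] [32.  98.6] -34.7
0.92 [ 393.1 -155.6] [35.2 94.9] -81.8
0.74 [ 531.8 -142.5] [100.8  31.8] 15.5
0.82 [621.2 143.3] [473.4 208.4] 87.4
[[258.49160879 179.7219266 ]]
```

View pics/w1.png

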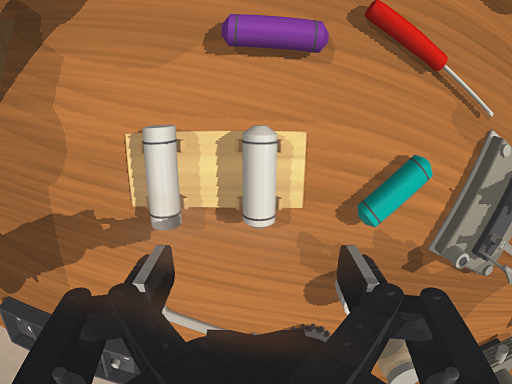

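The wrist view confirms it: the canister at (260,175) has tapered ends and the one at (162,177) is square. I descend onto the tapered one.

apply_moves --travel '[[1,0.45,-0.25],[3,0,0],[3,0,0],[3,0,0],[2,0,0],[0,0,0],[0,0,0]]' --turn '[[0.014,0.01,-0.006],[0,0,0],[0,0,0],[0,0,0],[0,0,0],[0,0,0],[0,0,0]]' --grip '[0,0,0,0,0,0,0]'

```text
t: 4.27
eef_pos: [0.5389, -0.1333, 0.0627]
tool_rot: [0.708, -0.083, 0.696, 0.083]
contact_force: [0.1, -0.7, -0.6]
gripper_width: 1.004
```

```bash
python3 - <<'E'
from h import *
goal(.532,-.1432,.03,12.7)
E
```

```text
t 4.27 tcp [ 0.5389 -0.1333  0.0627] F [ 0.1 -0.7 -0.6] w 1.004
cm tool [ 3.26 -0.79 -0.96] turn [0.014 0.018 0.001]
axes [[0.017, -0.233, 0.972], [0.003, 0.972, 0.233], [-1.0, -0.001, 0.018]] q [-0.09  0.54  0.28  2.01 -0.27  0.61  2.18]
```

apply_moves --travel '[[0,-0.8,-0.95],[0,0,0],[0,0,0]]' --turn '[[0.014,0.018,0],[0,0,0],[0,0,0]]' --grip '[0,0,0]'

```text
t: 4.52
eef_pos: [0.5329, -0.1436, 0.0663]
tool_rot: [0.704, -0.079, 0.702, 0.078]
contact_force: [0.2, -0.7, 0.1]
gripper_width: 1.003
```

```bash
python3 - <<'E'
from h import *
goal(.532,-.1432,.03,12.7)
E
```

```text
t 4.52 tcp [ 0.5329 -0.1436  0.0663] F [ 0.2 -0.7  0.1] w 1.003
cm tool [ 3.63  0.06 -0.09] turn [0.    0.002 0.002]
axes [[0.003, -0.22, 0.975], [-0.001, 0.975, 0.22], [-1.0, -0.002, 0.002]] q [-0.08  0.54  0.3   2.01 -0.26  0.63  2.18]
```

apply_moves --travel '[[1,0.05,-0.1],[1,0,0],[1,0,0],[0.6,0,0],[0,0,0],[0,0,0]]' --turn '[[0,0,0],[0,0,0],[0,0,0],[0,0,0],[0,0,0],[0,0,0]]' --grip '[0,0,0,0,0,0]'

```text
t: 5.02
eef_pos: [0.5337, -0.144, 0.0291]
tool_rot: [0.705, -0.079, 0.7, 0.077]
contact_force: [0.8, -1.1, -0.2]
gripper_width: 1.001
```

```bash
python3 - <<'E'
from h import *
goal(.532,-.1432,.03,12.7)
E
```

```text
t 5.02 tcp [ 0.5337 -0.144   0.0291] F [ 0.8 -1.1 -0.2] w 1.001
cm tool [-0.09  0.11 -0.15] turn [-0.001  0.007  0.003]
axes [[0.008, -0.219, 0.976], [-0.002, 0.976, 0.219], [-1.0, -0.003, 0.007]] q [-0.06  0.6   0.26  2.02 -0.29  0.55  2.2 ]
```

apply_moves --travel '[[-0.05,0.1,-0.15],[0,0,0],[0,0,0],[0,0,0],[0,0,0],[0,0,0],[0,0,0],[0,0,0]]' --turn '[[0,0.005,0],[0,0,0],[0,0,0],[0,0,0],[0,0,0],[0,0,0],[0,0,0],[0,0,0]]' --grip '[0.3,0.45,0.55,0.6,0.65,0.7,1,1]' --newtons 70

```text
t: 5.68
eef_pos: [0.5318, -0.1431, 0.03]
tool_rot: [0.704, -0.079, 0.702, 0.077]
contact_force: [-0.5, 0.1, -0.8]
gripper_width: 0.352
```

```bash
python3 - <<'E'
from h import *
goal(.532,-.1432,.15,12.7)
E
```

```text
t 5.68 tcp [ 0.5318 -0.1431  0.03  ] F [-0.5  0.1 -0.8] w 0.352
cm tool [-12.    -0.05   0.04] turn [-0.     0.002  0.003]
axes [[0.002, -0.219, 0.976], [-0.003, 0.976, 0.22], [-1.0, -0.003, 0.002]] q [-0.06  0.6   0.27  2.02 -0.28  0.55  2.2 ]
```

apply_moves --travel '[[0,0,0],[-1,0,0],[-2,0,0],[-3,0,0],[-3,0,0],[-3,0,0],[-3,0,0],[0,0,0]]' --turn '[[0,0,0],[0,0,0],[0,0,0],[0,0,0],[0,0,0],[0,0,0],[0,0,0],[0,0,0]]' --grip '[1,1,1,1,1,1,1,1]'

```text
t: 6.35
eef_pos: [0.5292, -0.1431, 0.1877]
tool_rot: [0.701, -0.078, 0.704, 0.077]
contact_force: [0.7, 0.1, -0.9]
gripper_width: 0.357
```

```bash
python3 - <<'E'
from h import *
goal(.503,.173,.17,-10.8)
o=status.get_obs(); im=eyes.read_camera("wrist"); cv2.imwrite("pics/w2.png",im[:,:,::-1])
M=rot(o["tool_rot"])
for d in eyes.masks_of("canister_mid","wrist")[:4]:
    # footprint in tool frame: plane through the TCP
    c,s,a=axis(d["region"],"wrist",o["eef_pos"][2],o); dd=np.r_[c/1000-o["eef_pos"][:2],0]
    print(round(d["score"],2),np.round(d["rect"]),s,"tool mm",np.round(M.inv().apply(dd)*1000,1),"yaw",a)
E
```

```text
t 6.35 tcp [ 0.5292 -0.1431  0.1877] F [ 0.7  0.1 -0.9] w 0.357
cm tool [ 1.71 31.42  4.33] turn [ 0.408 -0.004  0.002]
axes [[-0.004, -0.218, 0.976], [-0.002, 0.976, 0.218], [-1.0, -0.001, -0.004]] q [-0.16  0.36  0.38  1.94 -0.17  0.88  2.1 ]
0.83 [218.  19. 319.  62.] [14.5 41.9] tool mm [   0.4    5.3 -103.1] yaw -79.1
0.63 [350. 157. 426. 231.] [16.3 42.5] tool mm [  0.1  62.7 -38.4] yaw -33.9
```

View pics/w2.png

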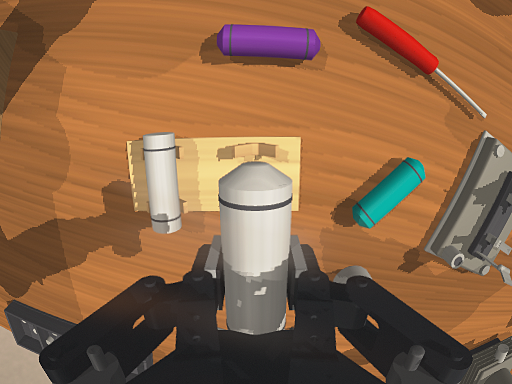

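The canister is held level and centred, with its chamfered end at (256,163) and dark band at row 203, and the square can is untouched. Next I compare the predicted points for a centred grasp with what the picture shows.

```bash
python3 - <<'E'
from h import *
o=status.get_obs(); M=rot(o["tool_rot"])
f=lambda p: np.round(proj("wrist",M.apply(np.array(p)/1000)+o["eef_pos"],o)[0],1)
for off in (-3,0,3):
    print(off,"face lower/upper",f([6,0,-50+off]),f([-6,0,-50+off]),"shoulder top",f([-16,0,-43+off]),"sides",f([0,16,-43+off]),f([0,-16,-43+off]),"far shoulder",f([-16,0,43+off]))
im=cv2.imread("pics/w2.png"); c=cv2.resize(im[140:345,190:320],None,fx=2.9,fy=2.9,interpolation=cv2.INTER_CUBIC)
for r in range(150,345,10): cv2.putText(c,str(r),(0,int((r-140)*2.9)+4),0,.35,(0,0,255),1); cv2.line(c,(24,int((r-140)*2.9)),(45,int((r-140)*2.9)),(0,0,255),1)
# casting in top camera now (arm clear?) 
cv2.imwrite("pics/w2c.png",c)
im=eyes.read_camera("top"); cv2.imwrite("pics/top2.png",im[:,:,::-1])
for d in eyes.masks_of("casting","top")[:2]: print(round(d["score"],2),*axis(d["region"],"top",.026))
for d in eyes.masks_of("casting","wrist")[:2]: print("wrist",round(d["score"],2),np.round(d["rect"]))
E
```

```text
-3 face lower/upper [255.3 156.9] [255.3 162.6] shoulder top [255.3 186.4] sides [292.6 175.8] [218.  175.8] far shoulder [255.3 348.3]
0 face lower/upper [255.3 163.5] [255.3 169.8] shoulder top [255.3 194. ] sides [292.4 182.5] [218.3 182.5] far shoulder [255.3 352. ]
3 face lower/upper [255.3 170.1] [255.3 177. ] shoulder top [255.3 201.5] sides [292.1 189.1] [218.5 189.1] far shoulder [255.3 355.6]
0.94 [501.7 174.7] [129.1 177.2] -11.0
0.88 [287.  334.6] [132.2 176.3] -3.5
wrist 0.6 [427. 130. 512. 286.]
```

View pics/w2c.png

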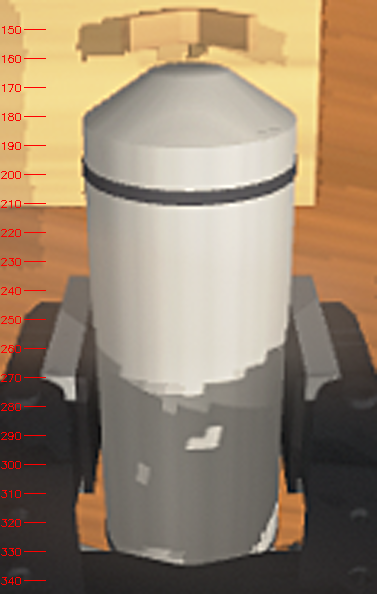

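Off-centre only about -0.8 mm along the axis. I move toward the casting.

apply_moves --travel '[[-0.5,3.9,0.5],[-0.5,3.9,0.5],[-0.5,3.9,0.5],[-0.5,3.9,0.5],[0,3.9,0.5],[0,3.9,0.5],[0,3.9,0.5],[0,3.9,0.5]]' --turn '[[0,0,0],[0,0,0],[0,0,0],[0,0,0],[0,0,0],[0,0,0],[0,0,0],[0,0,0]]' --grip '[1,1,1,1,1,1,1,1]'

```text
t: 7.27
eef_pos: [0.4914, 0.1702, 0.1885]
tool_rot: [0.691, -0.073, 0.716, 0.066]
contact_force: [0.7, 0.9, -0.9]
gripper_width: 0.357
```

apply_moves --travel '[[0,0,0],[0,0,0],[0,0,0],[0,0,0],[0,0,0],[0,0,0]]' --turn '[[0.1,0,0],[0.1,0,0],[0.1,0,0],[0.1,0,0],[0,0,0],[0,0,0]]' --grip '[1,1,1,1,1,1]'

```text
t: 7.77
eef_pos: [0.4834, 0.1832, 0.1787]
tool_rot: [0.686, 0.061, 0.721, -0.078]
contact_force: [-0.7, 0.6, -1.8]
gripper_width: 0.35
```

```bash
python3 - <<'E'
from h import *
goal(.5025,.174,.2,-10.9)
o=status.get_obs(); im=eyes.read_camera("wrist"); cv2.imwrite("pics/w3.png",im[:,:,::-1])
for d in eyes.masks_of("casting","wrist")[:2]: print("wrist",round(d["score"],2),np.round(d["rect"]),*axis(d["region"],"wrist",.026,o))
E
```

```text
t 7.77 tcp [0.4834 0.1832 0.1787] F [-0.7  0.6 -1.8] w 0.35
cm tool [-2.21 -0.59  1.95] turn [-0.007 -0.047  0.028]
axes [[-0.051, 0.195, 0.979], [-0.018, 0.98, -0.196], [-0.999, -0.028, -0.047]] q [-0.75  0.34  0.34  1.98 -0.15  0.9   1.04]
wrist 0.75 [198. 120. 322. 257.] [481.1 182.4] [121.4 139. ] -11.3
```

View pics/w3.png

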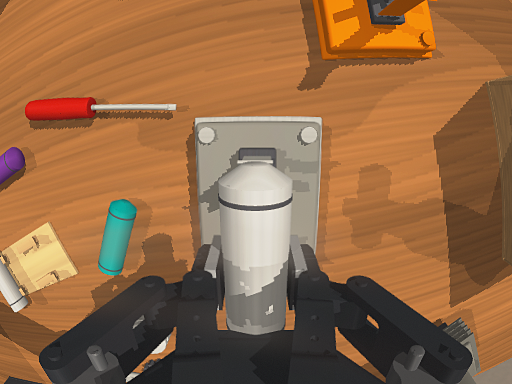

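apply_moves --travel '[[-1.1,-0.3,1.0],[-1.1,-0.3,1.0],[0,0,0],[0,0,0]]' --turn '[[-0.007,-0.047,0.028],[0,0,0],[0,0,0],[0,0,0]]' --grip '[1,1,1,1]'

```text
t: 8.2
eef_pos: [0.5022, 0.172, 0.1994]
tool_rot: [0.704, 0.065, 0.704, -0.065]
contact_force: [0.3, -0.1, -2.2]
gripper_width: 0.355
```

```bash
cat >> h.py <<'E'
def plate(tag):
    "casting plate in the wrist view, on z=.026: far edge and side lines from the mask, in world mm"
    o=status.get_obs(); im=eyes.read_camera("wrist"); cv2.imwrite(f"pics/{tag}.png",im[:,:,::-1])
    m=max(eyes.masks_of("casting","wrist"),key=lambda d:d["score"]); print(round(m["score"],2),np.round(m["rect"]))
    g=m["region"]; y0=int(m["rect"][1]); L=[];Rr=[]
    for v in range(y0+12,y0+100,4):
        u=np.nonzero(g[v])[0]
        if len(u): L.append((u[0],v)); Rr.append((u[-1]+1,v))
    T=[(u,np.nonzero(g[:,u])[0][0]) for u in range(int(m["rect"][0])+15,int(m["rect"][2])-15,4) if g[:,u].any()]
    for n,P in (("L",L),("R",Rr),("T",T)):
        w=at("wrist",P,.026,o)[:,:2]*1000
        vx,vy,x,y=cv2.fitLine(w.astype(np.float32),cv2.DIST_HUBER,0,.01,.01).ravel()
        a=(np.degrees(np.arctan2(vy,vx))+90)%180-90
        # distance along nominal casting axes
        print(n,"angle",round(a,2),"pt",round(x,1),round(y,1), "px",P[0],P[-1])
        yield n,a,np.array([x,y])
E
python3 - <<'E'
from h import *
goal(.5025,.174,.2,-10.9)
r=list(plate("w4"))
a=np.radians(-10.9); ex=np.array([np.cos(a),np.sin(a)]); ey=np.array([-ex[1],ex[0]])
for n,_,p in r: print(n,"along ex",round(p@ex,1),"ey",round(p@ey,1))
c=np.array([502.5,174]); print("nominal",c@ex,c@ey)
E
```

```text
t 8.2 tcp [0.5022 0.172  0.1994] F [ 0.3 -0.1 -2.2] w 0.355
cm tool [-0.06  0.2  -0.  ] turn [ 0.007 -0.001  0.001]
axes [[-0.001, 0.183, 0.983], [-0.001, 0.983, -0.183], [-1.0, -0.001, -0.001]] q [-0.73  0.31  0.35  1.97 -0.13  0.89  1.07]
0.76 [318.   1. 432.  42.]
L angle -0.16 pt 359.1 264.5 px (np.int64(319), 13) (np.int64(324), 37)
R angle -19.55 pt 363.0 390.8 px (np.int64(428), 13) (np.int64(426), 37)
T angle 89.32 pt 334.2 321.5 px (333, np.int64(0)) (413, np.int64(0))
L along ex 302.6 ey 327.7
R along ex 282.6 ey 452.4
T along ex 267.4 ey 378.9
nominal 460.53164604972187 265.8812761116016
```

Best score was the orange look-alike, so I pick the mask near the picture's centre instead.

```bash
sed -i 's|m=max(eyes.masks_of("casting","wrist"),key=.*); print|m=max([d for d in eyes.masks_of("casting","wrist") if d["rect"][3]>150 and d["rect"][0]<290],key=lambda d:d["region"].sum()); print|' h.py
python3 - <<'E'
from h import *
r=list(plate("w4"))
a=np.radians(-10.9); ex=np.array([np.cos(a),np.sin(a)]); ey=np.array([-ex[1],ex[0]])
for n,_,p in r: print(n,"along ex",round(p@ex,1),"ey",round(p@ey,1))
c=np.array([502.5,174]); print("nominal",c@ex,c@ey)
E
```

```text
0.7 [201.  88. 322. 246.]
L angle -11.58 pt 459.0 124.7 px (np.int64(201), 99) (np.int64(202), 183)
R angle -11.18 pt 473.0 244.8 px (np.int64(321), 99) (np.int64(317), 183)
T angle 79.54 pt 416.9 203.3 px (216, np.int64(89)) (304, np.int64(90))
L along ex 427.1 ey 209.2
R along ex 418.2 ey 329.8
T along ex 371.0 ey 278.4
nominal 460.53164604972187 265.8812761116016
```

View pics/w4.png

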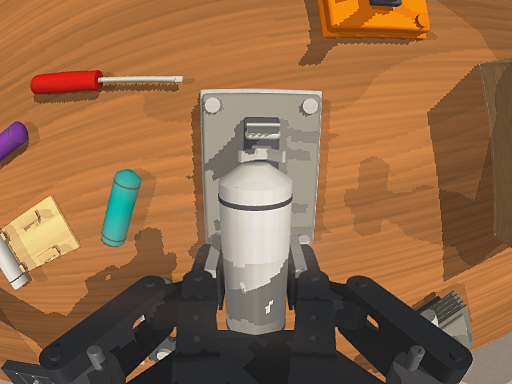

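The wrist view shows the mount's clip at (262,130) and bosses at (212,106) and (310,106). Their midline is about 5.5 mm on the +y side of the TCP, which agrees with the plate edges at footprint height. The mount is therefore at about (504.4,177.4) mm, allowing for the 0.8 mm grasp offset. I align over it.

```bash
python3 - <<'E'
from h import *
goal(.5044,.1774,.15,-11)
E
```

```text
t 8.4 tcp [0.5018 0.1726 0.1991] F [-0.  -1.1 -1.5] w 0.353
cm tool [4.91 0.53 0.17] turn [ 0.009 -0.001  0.001]
axes [[-0.001, 0.182, 0.983], [-0.001, 0.983, -0.182], [-1.0, -0.001, -0.001]] q [-0.73  0.31  0.35  1.97 -0.13  0.89  1.07]
```

apply_moves --travel '[[0,0.5,0.15],[1.2,0,0],[1.2,0,0],[1.2,0,0],[1.2,0,0],[0,0,0],[0,0,0]]' --turn '[[0.009,0,0],[0,0,0],[0,0,0],[0,0,0],[0,0,0],[0,0,0],[0,0,0]]' --grip '[1,1,1,1,1,1,1]'

```text
t: 8.98
eef_pos: [0.5035, 0.1817, 0.1478]
tool_rot: [0.703, 0.067, 0.705, -0.067]
contact_force: [0.2, -0.4, -0.5]
gripper_width: 0.354
```

```bash
python3 - <<'E'
from h import *
goal(.5044,.1774,.125,-11)
o=status.get_obs(); a=cv2.cvtColor(eyes.read_camera("wrist"),cv2.COLOR_RGB2BGR); b=cv2.cvtColor(eyes.read_camera("scene"),cv2.COLOR_RGB2BGR)
a=cv2.resize(a[60:260,170:340],(340,400),interpolation=cv2.INTER_CUBIC); b=cv2.resize(b[140:260,250:380],(433,400),interpolation=cv2.INTER_CUBIC)
cv2.imwrite("pics/w5.png",np.hstack([a,b]))
E
```

```text
t 8.98 tcp [0.5035 0.1817 0.1478] F [ 0.2 -0.4 -0.5] w 0.354
cm tool [ 2.28 -0.4   0.18] turn [ 0.002 -0.003  0.001]
axes [[-0.003, 0.189, 0.982], [-0.0, 0.982, -0.189], [-1.0, -0.001, -0.003]] q [-0.72  0.39  0.32  2.   -0.17  0.78  1.08]
```

View pics/w5.png

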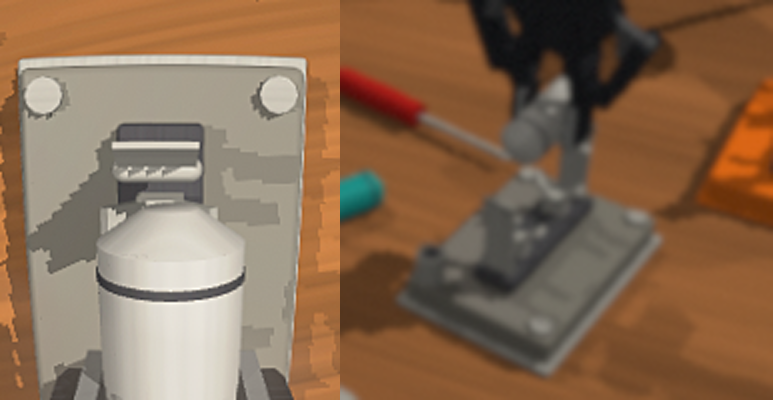

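The clip at crop (157,160) is about 7 px left of the canister's axis, which matches the 4 mm y overshoot in the TCP reading. I correct that and check the along-axis fit from the bead row.

apply_moves --travel '[[0,-0.4,0.15],[0,0,0],[0,0,0]]' --turn '[[0,0,0],[0,0,0],[0,0,0]]' --grip '[1,1,1]'

```text
t: 9.33
eef_pos: [0.5054, 0.1777, 0.15]
tool_rot: [0.704, 0.068, 0.704, -0.067]
contact_force: [-0.8, 0.0, -2.1]
gripper_width: 0.355
```

```bash
python3 - <<'E'
from h import *
goal(.5044,.1774,.125,-11)
o=dict(status.get_obs()); o["eef_pos"]=np.array([.5035,.1817,.1478]); o["tool_rot"]=np.array([.703,.067,.705,-.067])
a=np.radians(-11); ex=np.array([np.cos(a),np.sin(a),0]); ey=np.array([-ex[1],ex[0],0]); C=np.array([.5036,.1776,0])
for z in (.08,.09,.1): print(z,"bead inner",np.round(proj("wrist",C-.0465*ex+[0,0,z],o)[0],1),"outer",np.round(proj("wrist",C-.0545*ex+[0,0,z],o)[0],1),"halfwidth",np.round(proj("wrist",[C-.0505*ex+[0,0,z]+.012*ey,C-.0505*ex+[0,0,z]-.012*ey],o)[:,0],1))
print("bar end z=h-35", [np.round(proj("wrist",C-.061*ex+[0,0,z],o)[0],1) for z in (.032,.042,.052)])
print("plate end",proj("wrist",C-.09*ex+[0,0,.003],o))
E
```

```text
t 9.33 tcp [0.5054 0.1777 0.15  ] F [-0.8  0.  -2.1] w 0.355
cm tool [ 2.5  -0.05 -0.09] turn [ 0.002 -0.    -0.001]
axes [[-0.0, 0.189, 0.982], [0.001, 0.982, -0.189], [-1.0, 0.001, -0.0]] q [-0.72  0.39  0.33  2.   -0.17  0.78  1.09]
0.08 bead inner [249.  150.4] outer [249.  138.2] halfwidth [267.6 230.5]
0.09 bead inner [248.7 153. ] outer [248.7 140.2] halfwidth [268.2 229.2]
0.1 bead inner [248.3 156. ] outer [248.3 142.5] halfwidth [269.  227.7]
bar end z=h-35 [array([250.2, 122.8]), array([250. , 123.7]), array([249.8, 124.7])]
plate end [[250.80222998  88.28054018]]
```

apply_moves --travel '[[1,-0.05,-0.15],[1,0,0],[0.5,0,0],[0,0,0],[0,0,0]]' --turn '[[0,0,0],[0,0,0],[0,0,0],[0,0,0],[0,0,0]]' --grip '[1,1,1,1,1]'

```text
t: 9.75
eef_pos: [0.504, 0.1774, 0.123]
tool_rot: [0.704, 0.068, 0.704, -0.066]
contact_force: [-0.0, -0.4, -0.6]
gripper_width: 0.355
```

```bash
python3 - <<'E'
from h import *
goal(.5036,.1776,.11,-11)
E
```

```text
t 9.75 tcp [0.504  0.1774 0.123 ] F [-0.  -0.4 -0.6] w 0.355
cm tool [ 1.3   0.01 -0.04] turn [ 0.001  0.001 -0.002]
axes [[0.001, 0.19, 0.982], [0.002, 0.982, -0.19], [-1.0, 0.002, 0.001]] q [-0.7   0.42  0.31  2.02 -0.19  0.72  1.11]
```

Well aligned. Now I go down in small steps and feel for contact.

apply_moves --travel '[[0.3,0,0],[0.3,0,0],[0.3,0,0],[0.3,0,0]]' --turn '[[0,0,0],[0,0,0],[0,0,0],[0,0,0]]' --grip '[1,1,1,1]'

```text
t: 10.08
eef_pos: [0.5044, 0.1776, 0.1102]
tool_rot: [0.704, 0.068, 0.703, -0.066]
contact_force: [0.4, -0.2, 0.0]
gripper_width: 0.358
```

apply_moves --travel '[[0.2,0,0],[0.2,0,0]]' --turn '[[0,0,0],[0,0,0]]' --grip '[1,1]' --newtons 90

```text
t: 10.25
eef_pos: [0.5043, 0.1776, 0.1056]
tool_rot: [0.704, 0.068, 0.703, -0.066]
contact_force: [0.7, 0.4, -1.4]
gripper_width: 0.348
```

```bash
python3 - <<'E'
from h import *
goal(.5036,.1776,.11,-11)
E
```

```text
t 10.25 tcp [0.5043 0.1776 0.1056] F [ 0.7  0.4 -1.4] w 0.348
cm tool [-0.44 -0.02 -0.07] turn [ 0.001  0.001 -0.003]
axes [[0.001, 0.189, 0.982], [0.002, 0.982, -0.189], [-1.0, 0.003, 0.001]] q [-0.69  0.45  0.3   2.03 -0.21  0.69  1.12]
```

apply_moves --travel '[[0.15,0,-0.05],[0.15,0,0]]' --turn '[[0,0,0],[0,0,0]]' --grip '[1,1]'

```text
t: 10.42
eef_pos: [0.5038, 0.1777, 0.1022]
tool_rot: [0.704, 0.068, 0.703, -0.066]
contact_force: [-0.7, 0.0, 1.1]
gripper_width: 0.346
```

apply_moves --travel '[[0.15,0,0],[0.15,0,0]]' --turn '[[0,0,0],[0,0,0]]' --grip '[1,1]'

```text
t: 10.58
eef_pos: [0.5045, 0.178, 0.1002]
tool_rot: [0.705, 0.069, 0.703, -0.066]
contact_force: [-3.1, -1.2, 12.6]
gripper_width: 0.346
```

apply_moves --travel '[[0.15,0,0],[0.15,0,0]]' --turn '[[0,0,0],[0,0,0]]' --grip '[1,1]'

```text
t: 10.75
eef_pos: [0.5058, 0.1782, 0.0992]
tool_rot: [0.705, 0.07, 0.702, -0.066]
contact_force: [-3.8, -0.6, 8.8]
gripper_width: 0.346
```

apply_moves --travel '[[0.15,0,0]]' --turn '[[0,0,0]]' --grip '[1]'

```text
t: 10.83
eef_pos: [0.5062, 0.1783, 0.0986]
tool_rot: [0.706, 0.07, 0.702, -0.066]
contact_force: [-3.4, -0.4, 10.4]
gripper_width: 0.346
```

```bash
python3 - <<'E'
from h import *
goal(.5036,.1776,.0986,-11); print(np.round(status.get_obs()["torque"],2))
E
```

```text
t 10.83 tcp [0.5062 0.1783 0.0986] F [-3.4 -0.4 10.4] w 0.346
cm tool [-0.   -0.12 -0.24] turn [ 0.     0.004 -0.007]
axes [[0.006, 0.191, 0.982], [0.006, 0.982, -0.191], [-1.0, 0.007, 0.004]] q [-0.69  0.46  0.29  2.03 -0.22  0.67  1.13]
[-0.27  0.41 -0.04]
```

apply_moves --travel '[[-0.05,-0.1,-0.25],[0,0,0]]' --turn '[[0,0.004,-0.007],[0,0,0]]' --grip '[1,1]'

```text
t: 11.0
eef_pos: [0.5044, 0.1784, 0.1002]
tool_rot: [0.705, 0.068, 0.703, -0.067]
contact_force: [-0.6, -1.4, 0.8]
gripper_width: 0.349
```

```bash
python3 - <<'E'
from h import *
goal(.5036,.1776,.0976,-11); print(np.round(status.get_obs()["torque"],2))
E
```

```text
t 11.0 tcp [0.5044 0.1784 0.1002] F [-0.6 -1.4  0.8] w 0.349
cm tool [ 0.26 -0.09 -0.06] turn [ 0.     0.002 -0.001]
axes [[0.002, 0.191, 0.982], [0.001, 0.982, -0.191], [-1.0, 0.001, 0.002]] q [-0.69  0.46  0.3   2.03 -0.21  0.67  1.12]
[-0.3   0.24 -0.07]
```

apply_moves --travel '[[0.15,-0.08,-0.1],[0.15,0,-0.05]]' --turn '[[0,0.002,0],[0,0.002,-0.002]]' --grip '[1,1]'

```text
t: 11.17
eef_pos: [0.5048, 0.1782, 0.0993]
tool_rot: [0.704, 0.069, 0.703, -0.067]
contact_force: [-2.2, -2.9, 12.7]
gripper_width: 0.346
```

apply_moves --travel '[[0.2,0,-0.05],[0.2,0,-0.05]]' --turn '[[0,0.002,-0.002],[0,0.002,-0.002]]' --grip '[1,1]'

```text
t: 11.33
eef_pos: [0.5057, 0.1786, 0.0973]
tool_rot: [0.704, 0.069, 0.703, -0.068]
contact_force: [-2.6, -0.5, 8.4]
gripper_width: 0.346
```

```bash
python3 - <<'E'
from h import *
goal(.5036,.1776,.0966,-11); print(np.round(status.get_obs()["torque"],2))
E
```

```text
t 11.33 tcp [0.5057 0.1786 0.0973] F [-2.6 -0.5  8.4] w 0.346
cm tool [ 0.07 -0.14 -0.19] turn [-0.001  0.001 -0.001]
axes [[0.001, 0.192, 0.981], [0.001, 0.981, -0.192], [-1.0, 0.001, 0.001]] q [-0.69  0.47  0.3   2.03 -0.21  0.67  1.12]
[-0.14  0.02 -0.  ]
```

apply_moves --travel '[[0.2,-0.1,-0.15],[0.2,0,-0.1]]' --turn '[[0,0.002,-0.002],[0,0.002,-0.002]]' --grip '[1,1]'

```text
t: 11.5
eef_pos: [0.5049, 0.1784, 0.0942]
tool_rot: [0.704, 0.068, 0.704, -0.069]
contact_force: [0.1, -1.2, 0.8]
gripper_width: 0.347
```

apply_moves --travel '[[0.2,-0.05,-0.1],[0.2,0,-0.1]]' --turn '[[0,0.002,-0.002],[0,0.002,-0.002]]' --grip '[1,1]'

```text
t: 11.67
eef_pos: [0.5045, 0.1783, 0.0904]
tool_rot: [0.703, 0.067, 0.704, -0.07]
contact_force: [2.9, -0.5, -0.4]
gripper_width: 0.349
```

```bash
python3 - <<'E'
from h import *
goal(.5036,.1776,.0966,-11); print(np.round(status.get_obs()["torque"],2))
E
```

```text
t 11.67 tcp [0.5045 0.1783 0.0904] F [ 2.9 -0.5 -0.4] w 0.349
cm tool [-0.62 -0.09 -0.07] turn [-0.002 -0.001  0.004]
axes [[-0.001, 0.193, 0.981], [-0.004, 0.981, -0.193], [-1.0, -0.004, -0.001]] q [-0.69  0.48  0.3   2.03 -0.22  0.66  1.12]
[-0.18 -0.54  0.02]
```

apply_moves --travel '[[0.2,-0.05,0],[0.2,0,0]]' --turn '[[0,0,0.004],[0,0,0]]' --grip '[1,1]'

```text
t: 11.83
eef_pos: [0.505, 0.1779, 0.086]
tool_rot: [0.704, 0.069, 0.704, -0.068]
contact_force: [2.9, -1.5, 1.9]
gripper_width: 0.348
```

apply_moves --travel '[[0.2,0,0]]' --turn '[[0,0,0]]' --grip '[1]'

```text
t: 11.92
eef_pos: [0.5054, 0.1778, 0.0838]
tool_rot: [0.704, 0.069, 0.703, -0.068]
contact_force: [3.4, -0.3, 0.1]
gripper_width: 0.348
```

apply_moves --travel '[[0.2,0,0]]' --turn '[[0,0,0]]' --grip '[1]'

```text
t: 12.0
eef_pos: [0.5054, 0.1776, 0.0814]
tool_rot: [0.704, 0.069, 0.703, -0.069]
contact_force: [0.8, -0.5, -1.0]
gripper_width: 0.352
```

```bash
python3 - <<'E'
from h import *
goal(.5036,.1776,.078,-11); print(np.round(status.get_obs()["torque"],2))
E
```

```text
t 12.0 tcp [0.5054 0.1776 0.0814] F [ 0.8 -0.5 -1. ] w 0.352
cm tool [ 0.34 -0.03 -0.18] turn [-0.003  0.001 -0.001]
axes [[0.001, 0.194, 0.981], [0.0, 0.981, -0.194], [-1.0, 0.001, 0.001]] q [-0.68  0.49  0.29  2.04 -0.23  0.64  1.13]
[-0.02 -0.08  0.01]
```

apply_moves --travel '[[0.15,0,-0.05]]' --turn '[[0,0,0]]' --grip '[1]'

```text
t: 12.08
eef_pos: [0.5043, 0.1774, 0.0792]
tool_rot: [0.704, 0.069, 0.704, -0.069]
contact_force: [1.6, 0.2, -0.7]
gripper_width: 0.348
```

apply_moves --travel '[[0.12,0,0]]' --turn '[[0,0,0]]' --grip '[1]'

```text
t: 12.17
eef_pos: [0.5032, 0.1773, 0.0773]
tool_rot: [0.703, 0.068, 0.705, -0.069]
contact_force: [0.1, 0.3, -1.2]
gripper_width: 0.351
```

apply_moves --travel '[[0.1,0,0]]' --turn '[[0,0,0]]' --grip '[1]'

```text
t: 12.25
eef_pos: [0.5029, 0.1772, 0.0765]
tool_rot: [0.703, 0.068, 0.705, -0.069]
contact_force: [-4.7, -0.9, 23.1]
gripper_width: 0.352
```

Force rises steeply at z = 0.0765 m, and the first lip contact at 0.101 m predicted home at about 0.078 m. I stop pushing and check.

apply_moves --travel '[[0,0,0]]' --turn '[[0,0,0]]' --grip '[1]'

```text
t: 12.33
eef_pos: [0.5028, 0.1772, 0.0767]
tool_rot: [0.703, 0.068, 0.705, -0.069]
contact_force: [1.4, -0.7, 0.6]
gripper_width: 0.35
```

```bash
python3 - <<'E'
from h import *
goal(.5036,.1776,.077,-11); print(np.round(status.get_obs()["torque"],2))
a=cv2.cvtColor(eyes.read_camera("wrist"),cv2.COLOR_RGB2BGR); b=cv2.cvtColor(eyes.read_camera("scene"),cv2.COLOR_RGB2BGR)
a=cv2.resize(a[100:260,190:320],(325,400),interpolation=cv2.INTER_CUBIC); b=cv2.resize(b[150:260,255:365],(400,400),interpolation=cv2.INTER_CUBIC)
cv2.imwrite("pics/w6.png",np.hstack([a,b]))
E
```

```text
t 12.33 tcp [0.5028 0.1772 0.0767] F [ 1.4 -0.7  0.6] w 0.35
cm tool [-0.03  0.05  0.07] turn [-0.003 -0.003  0.001]
axes [[-0.003, 0.194, 0.981], [-0.001, 0.981, -0.194], [-1.0, -0.001, -0.003]] q [-0.68  0.5   0.28  2.04 -0.23  0.63  1.13]
[-0.14 -0.29 -0.08]
```

View pics/w6.png

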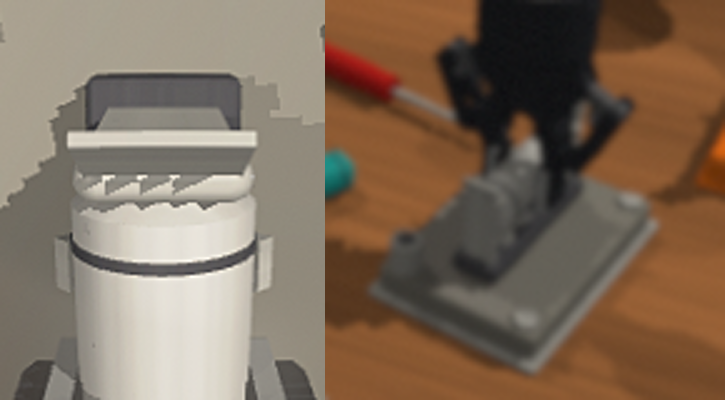

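The clip's lip lies over the canister's end chamfer at crop (162,187), and the force fell back to about 0 after seating. I release and retreat straight up.

apply_moves --travel '[[0,0,0],[0,0,0],[0,0,0],[0,0,0],[0,0,0],[0,0,0],[0,0,0]]' --turn '[[0,0,0],[0,0,0],[0,0,0],[0,0,0],[0,0,0],[0,0,0],[0,0,0]]' --grip '[0.7,0.6,0.5,0.3,0,0,0]'

```text
t: 13.02
eef_pos: [0.5006, 0.1774, 0.0754]
tool_rot: [0.701, 0.068, 0.706, -0.069]
contact_force: [0.5, -0.3, 0.6]
gripper_width: 0.999
```

apply_moves --travel '[[-1,0,0],[-1.5,0,0],[-2,0,0],[-3,0,0],[-3,0,0],[-3,0,0],[0,0,0],[0,0,0]]' --turn '[[0,0,0],[0,0,0],[0,0,0],[0,0,0],[0,0,0],[0,0,0],[0,0,0],[0,0,0]]' --grip '[0,0,0,0,0,0,0,0]'

```text
t: 13.68
eef_pos: [0.5006, 0.1766, 0.2198]
tool_rot: [0.7, 0.067, 0.707, -0.07]
contact_force: [-0.7, -0.2, -0.9]
gripper_width: 1.003
```

```bash
python3 - <<'E'
from h import *
goal(.5036,.1776,.077,-11); o=status.get_obs()
a=cv2.cvtColor(eyes.read_camera("wrist"),cv2.COLOR_RGB2BGR); b=cv2.cvtColor(eyes.read_camera("scene"),cv2.COLOR_RGB2BGR)
for c,z in (("wrist",.077),("scene",.077)):
  for d in eyes.masks_of("canister_mid",c)[:4]: print(c,round(d["score"],2),np.round(d["rect"]),*axis(d["region"],c,z,o))
a=cv2.resize(a[60:260,170:340],(340,400),interpolation=cv2.INTER_CUBIC); b=cv2.resize(b[150:260,255:365],(400,400),interpolation=cv2.INTER_CUBIC)
cv2.imwrite("pics/w7.png",np.hstack([a,b]))
E
```

```text
t 13.68 tcp [0.5006 0.1766 0.2198] F [-0.7 -0.2 -0.9] w 1.003
cm tool [14.28  0.22  0.4 ] turn [-0.003 -0.009  0.005]
axes [[-0.01, 0.194, 0.981], [-0.003, 0.981, -0.194], [-1.0, -0.005, -0.009]] q [-0.75  0.29  0.36  1.94 -0.13  0.94  1.04]
wrist 0.86 [242. 140. 274. 238.] [505. 177.] [31.5 93.6] -11.1
wrist 0.62 [106. 168. 144. 244.] [496.9  40.2] [27.7 86.6] -34.2
wrist 0.58 [  0. 123.  41. 172.] [396.7 -89.7] [28.4 85.1] -79.0
wrist 0.32 [ 39.  76. 183. 101.] [371.8  50.3] [166.1  21.5] 74.7
scene 0.79 [202. 160. 230. 169.] [ 469.8 -105.6] [49.4 93.3] -79.7
scene 0.73 [227. 193. 264. 211.] [577.6  45.5] [42.3 92.8] -31.5
scene 0.72 [297. 184. 327. 214.] [497.6 178.9] [ 35.9 109.9] -11.5
```

View pics/w7.png

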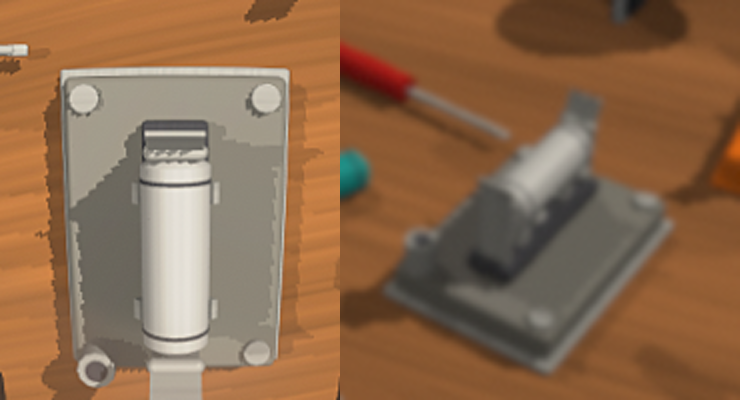

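The canister lies in the mount between both clips, with its centre at (505,177) mm and yaw -11.1°. I check the far (+x) clip's spread and the canister's level by comparing predicted and seen rows.

```bash
python3 - <<'E'
from h import *
o=status.get_obs(); a=np.radians(-11); ex=np.array([np.cos(a),np.sin(a),0]); C=np.array([.5036,.1772,.077])
f=lambda x,z: np.round((proj("wrist",C+ex*x/1000+[0,0,z/1000],o)[0]-[170,60])*2,1)
print("crop px: band? shoulder -x/+x top",f(-43,16),f(43,16),"raised +x 7mm",f(43,23))
print("+x face top edge",f(50,6),"raised",f(50,13))
print("+x bead inner at rest",f(46.5,13),"spread",f(50,13),"bead top",f(50.5,17),"spread",f(54,17))
print("-x bead inner at rest",f(-46.5,13),"spread",f(-50,13),"outer rest",f(-54.5,13))
im=eyes.read_camera("wrist"); g=cv2.cvtColor(im,cv2.COLOR_RGB2BGR)[205:260,225:285]
s=eyes.read_camera("scene"); s=cv2.cvtColor(s,cv2.COLOR_RGB2BGR)[168:222,290:350]
cv2.imwrite("pics/w8.png",np.hstack([cv2.resize(g,(393,360),interpolation=cv2.INTER_CUBIC),cv2.resize(s,(400,360),interpolation=cv2.INTER_CUBIC)]))
f2=lambda x,z: np.round((proj("scene",C+ex*x/1000+[0,0,z/1000])[0]-[290,168])*6.67,0)
print("scene crop: +x bead",f2(50.5,13),"spread",f2(54,13),"+x shoulder top",f2(43,16),"raised",f2(43,23),"-x shoulder top",f2(-43,16))
print("wrist crop scale 6.55: +x bead inner",(proj("wrist",C+ex*.0465+[0,0,.013],o)[0]-[225,205])*6.55,"spread",(proj("wrist",C+ex*.05+[0,0,.013],o)[0]-[225,205])*6.55,"shoulder",(proj("wrist",C+ex*.043+[0,0,.016],o)[0]-[225,205])*6.55)
E
```

```text
crop px: band? shoulder -x/+x top [176.3 175.9] [176.3 361.5] raised +x 7mm [176.3 368.3]
+x face top edge [176.2 365.3] raised [176.3 371.9]
+x bead inner at rest [176.3 365.3] spread [176.3 371.9] bead top [176.3 376.8] spread [176.3 383.3]
-x bead inner at rest [176.3 166.7] spread [176.3 158.6] outer rest [176.3 148. ]
scene crop: +x bead [ 51. 245.] spread [ 45. 250.] +x shoulder top [ 63. 227.] raised [ 64. 211.] -x shoulder top [184. 109.]
wrist crop scale 6.55: +x bead inner [217.04693375 246.67649097] spread [217.01904385 268.20293261] shoulder [217.10590823 234.1885989 ]
```

View pics/w8.png

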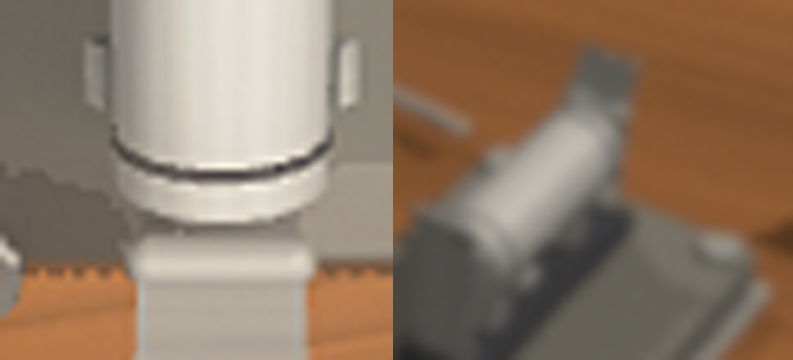

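In the last crop the +x bead's inner edge (row 233) sits about 14 rows beyond the canister's shoulder (row 219). At rest 12.5 rows are expected, spread would give 34. The clip has closed over the end, and the -x lip matches its rest position as well.

```bash
python3 -c "
from station import bot; print(bot.hand_in())"
```

```text
the job is handed in; nothing more can be done
None
```

The chamfered canister is in the mount on the grey casting with both clips closed over its ends. The gripper has let go and moved clear, and I handed the job in at about 14 s.

- **Pressing in:** the clip lips met the canister at z ≈ 101 mm and took about 13 N to spread. The resistance then dropped, and it rose steeply to 23 N at z ≈ 76.5 mm, where I stopped. That was the highest force I read, under the 35 N that bends the mount. After I stopped pushing, it fell to about 0.
- **Seating:** after release the canister's centre measured (505, 177) mm at yaw -11.1°, against about (504, 177) mm and -11° for the mount. Both clip lips sit where they should at rest. Contact predicted home at about 78 mm, within 1.5 mm of where I stopped.
- **Things that disagreed:**
  - My first casting estimate was about 4 mm off in y because I used the wrong edge height; I corrected it from the wrist view.
  - The bead row suggested a mount about 2–3 mm further toward its -x end. I shifted only 1 mm for it, and the clips still engaged.
  - The tool drifted a few millimetres on quick moves and was corrected before each contact.
- **Other objects:** nothing else showed as moved in the pictures I looked at. I did not re-measure each object at the end.

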